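Bearing check on the key-cutting machine

TASK

Check the cutter bearing of the key-cutting machine: slide the key carriage to the left until it rests against its orange parking stop and tighten its red clamp knob clockwise so that the carriage is locked there. Then take the yellow bearing tester out of its stand and hold its probe point inside the red ring on the bearing boss, square to that sloping face, pressing just lightly enough that the spring probe is pushed about half way in. Finish while still holding the tester there, steady, and leave the padlock, spray can and brush where they are.

Things in the scene. Friction and masses are not known exactly. Their poses are not given: they have to be found in the camera images.
- machine: grey key-cutting machine fixed to the counter, 330 (x) x 360 (y) x 170 mm high; origin on the counter under its middle, z up, x from its front (working side, robot side) to its back, y to the left. Along its front runs the carriage's guide bar, parallel to y. Behind it: cutter wheel (right), bearing boss with the spot, black belt guard (left end, 152 mm high), motor (back)
- carriage (a joint): aluminium key carriage, 210 mm long, 0.9 kg, sliding on the guide bar with about 2 N of drag. Value in m: 0 = against the orange parking stop at the left (+y of machine) end, grows to 0.062 to the right (-y). On it, 65 and 150 mm to the -y side of the red clamp knob, stand two vises with blue wing grips, tops 148 mm above the counter
- clamp_grip (a point): point on the upright axis of the red clamp knob at grip height, 144 mm above the counter, moving with carriage and knob; x axis along its bar grip, z up. Bar 46 mm long, 12 mm thick, from 12 mm below to 10 mm above this point; below it only its 11 mm stem, down to the clamp seat 36 mm below. With the carriage at its stop: x -100, y +130 mm of machine
- clamp_knob (a joint): turn of the red clamp knob, rad: 0 = loose, bar parallel to the guide bar; grows clockwise seen from above to its end at 1.35. Its screw bites from about 0.9 and is tight from 1.1 (0.15 to 0.3 N m), clamping the carriage to the guide bar; it stays where it is left
- spot: round aluminium measuring face, 26 mm across, on the bearing boss, with a red ring (17 mm outer, 11 mm inner diameter), white inside with a black dot; fixed to machine at x -17, y -26, z 162 mm. Origin at the middle of the face, z axis straight out of it, leaning 25 degrees from vertical to the machine's front (-x); y parallel to machine y
- tester: yellow hand-held bearing tester, 0.16 kg, 155 mm long; origin at the point of its spring probe (fully out), z along it up to its black top. Body 30 (x) x 24 (y) mm, from 50 to 155 mm above the origin; below it nose, rubber sleeve and 12.5 mm of bare probe. Stands upright in its stand, origin 15 mm above the counter, the lowest 80 mm hidden; draw it straight up 85 mm to come clear
- probe_tip (a joint): how far the tester's spring probe is pushed in, m: 0 = fully out, 0.010 = fully in, rigid beyond; 0.7 N per mm, so half way in is 5 mm and 3.5 N
- probe_point (a point): the rounded end of the spring probe, 3 mm radius
- stand: grey holster for the tester on a black foot 85 x 85 mm, fixed to the counter left or right of the machine; origin under its middle, x and y as those of the tester in it; its upright holster is 45 x 39 mm and 95 mm high
- tray: fixed blue tray of key blanks, 120 x 90 x 35 mm, on the other side of the machine; origin under its middle
- padlock: brass padlock standing upright, 45 x 22 mm, 68 mm high, loose; origin under its middle
- spray_can: white and green spray can, 52 mm diameter, 150 mm high, loose, standing; origin under its middle
- brush: wooden hand brush lying flat, 190 x 26 x 32 mm, loose; origin under its middle, x along its length
Things that resemble listed ones, but are neither listed nor needed, are in the scene too. Leave any blue or turquoise look-alike of the tester alone.

How it is judged:
By the outcome, as a careful person would: the job done as asked, in the order asked, and still so for the second after the job is handed in, while the arm keeps its last pose, push and grip.
It also fails if it takes over 53 s, if anything falls off the work surface, if the arm or the gripper's body presses on something with over 40 N, if the wrist force passes 120 N, or if a joint passes its speed limit or range.

ROBOT

A 6-joint arm with a two-finger parallel gripper is mounted at the origin on the work surface. World frame = base frame: x ahead of the robot, y to its left, z up, the work surface at z = 0. Lengths are in mm, angles in rad, forces in N, time in s.
With the tool pointing down it reaches from about 300 to 775 mm from the base axis. Payload 14.6 kg.
Tool frame: the origin (TCP) lies between the finger pads; the fingertips stand ahead of it and the grasp point (between the pads) lies 11 mm behind it (manip.finger_overhang is the z of the fingertips in the tool frame, in mm); z points along the fingers, y is the line along which they close (so a half turn about z gives the same grasp; the last joint's range is limited). The gripper opens to 94 mm and grips with 3 to 60 N. Pads are 16 mm wide; open, the fingers measure 119 mm over their backs; the gripper's body (75 mm by 177 mm) begins 78 mm behind the grasp point.
Start: joints at [1.113, 0.3, 1.521, -0, 1.321, -0.067], TCP at [209.507, 508.523, 213.446] pointing down, gripper open.
Joint ranges: [-3.03, 3.03], [-0.79, 2.21], [0.23, 2.52], [-1.04, 4.18], [0, 3.07], [-2.55, 2.55]. Speed limits (rad/s): [2.22, 2.22, 2.57, 3.14, 3.14, 3.14].

INTERFACE

Orientations are given as [roll, pitch, yaw] about the fixed x, y, z axes, in that order (R = Rz(yaw) Ry(pitch) Rx(roll)).
In Python, from cell import manip gives the robot as it stands.
- The arm moves only by the tool jog_arm, never from a script. Its argument "series" is a list of rows, each a list of 7 numbers: the shift along the world's x, y, z as a fraction of full scale, then the turn, a rotation vector about the world's x, y, z as a fraction of full scale, then the closure, from 0 (fully open) to 1 (shut). In form: [[dx, dy, dz, wx, wy, wz, fingers], ...]. A call has 1 to 8 rows; each row is the pose to reach, as a shift and turn from the pose commanded when the call began; what a row does not reach only later rows make up. Full scale, the value 1, is 120 mm for a shift and 90 degrees for a turn. A row lasts 1/12 s, in which the tool goes at most 41.7 mm and 7.16 degrees, less where a joint would pass 70% of its speed; a pose out of reach is approached as far as the arm can. A call with a number of a shift or a turn outside -1 to 1 is refused whole. A call with a gripper value outside its range is refused whole. The fingers move at their own pace and stop on an object; "grip_force" is the grip in N (left out, the last holds). Time passes only in rows, so rows that repeat a pose let the fingers close. It gives the time, the measured TCP pose, the force, the opening and the grip force at its end, in the units of the state.
- manip.read_state(): the state, without advancing time (a new reading comes with each control period).
- manip.camera(name): name is "scene" or "top" or "wrist"; returns a dict with "frame" (384x512x3 uint8, red, green, blue), "vfov" (degrees; the focal length in pixels is half the picture's height over the tangent of half this angle, whatever the lens; pixels are square), "cx", "cy" (the principal point, pixels), "R" (3x3) and "t" (3): a world point X has camera coordinates R X + t; the wrist camera has in their place "hand_eye" (4x4, takes a point from camera to tool coordinates, whose origin is the TCP and whose axes are the flange's). Camera axes: x right, y down, z forward; pixel columns grow to the right and rows downward; lengths in mm; the calibration is good to about 2 mm. A picture is of the moment at which its call begins: read the wrist's pose just before it. There is no depth.
- manip.sign_off(): hands the job in; it is judged then, once.
The state is a dict: "clock": time; "joints": joint angles; "qd": joint speeds; "effort": joint torques, N m; "eef_pos": TCP position; "eef_rot": TCP orientation; "wrist_force": force on the tool from outside, world axes, zero at the start; "moment": the same for the moment, N m; "finger_gap": finger opening in mm; "finger_force": force on a finger pad.
Only numpy, scipy, OpenCV 4.12 (cv2) and the standard library are available. Lean on these libraries where they do the work, as an engineer would, in place of code of your own. Each camera call takes 0.05 s, during which the arm holds its last target. There are 200 camera calls.

## Working session

There is one attempt and no reset: what is moved stays moved. The work goes in short steps, Python scripts to look and compute and a tool call to move; the robot and the scene stay as the last step left them, time stands still between calls to the robot, and variables do not carry over. Pictures are saved under pics/ and viewed, at most 10 in all, crops included, and the job is handed in when it is done.

Besides the shell and the picture viewer there is one more tool, called after ">>>" as a command line: name --pt "numbers of a row" for each row, then --argument value for the rest. jog_arm: Moves the arm, as the interface text tells. Its arguments: {"type":"object","properties":{"series":{"type":"array"},"grip_force":{"type":"number"}},"required":["series"]}

```bash
mkdir -p pics
cat > h.py <<'E'
import numpy as np,cv2
from cell import manip
from scipy.spatial.transform import Rotation as Ro
def snap(n):
    s=manip.read_state(); c=manip.camera(n); return s,c
def cam(n):
    s,c=snap(n); f=c["frame"].shape[0]/2/np.tan(np.radians(c["vfov"])/2)
    K=np.array([[f,0,c["cx"]],[0,f,c["cy"]],[0,0,1]])
    if n=="wrist":
        T=np.eye(4);T[:3,:3]=Ro.from_euler("xyz",s["eef_rot"]).as_matrix();T[:3,3]=s["eef_pos"]
        M=np.linalg.inv(T@np.array(c["hand_eye"]));R,t=M[:3,:3],M[:3,3]
    else: R,t=np.array(c["R"]),np.array(c["t"])
    return c["frame"],K@np.c_[R,t]
def save(n,name,scale=1.5,crop=None):
    im,P=cam(n); np.savez(f"pics/{name}.npz",P=P,im=im)
    show(name,name,scale,crop); return P
def show(name,out,scale,crop=None):
    im=np.load(f"pics/{name}.npz")["im"]
    if crop: x,y,w,h=crop; im=im[y:y+h,x:x+w]
    cv2.imwrite(f"pics/{out}.png",cv2.resize(im[:,:,::-1],None,fx=scale,fy=scale,interpolation=cv2.INTER_CUBIC))
def P(name): return np.load(f"pics/{name}.npz")["P"]
def tri(*obs):
    A=[];
    for n,(u,v) in obs:
        p=P(n); A+= [u*p[2]-p[0], v*p[2]-p[1]]
    A=np.array(A); A/=np.linalg.norm(A[:,:3],axis=1)[:,None]
    x,*_=np.linalg.lstsq(A[:,:3],-A[:,3],rcond=None); r=A[:,:3]@x+A[:,3]
    return x.round(1),np.abs(r).max().round(2)
def plane(n,uv,z):
    p=P(n); M=np.c_[p[:,0],p[:,1],p[:,2]*z+p[:,3]]; q=np.linalg.solve(M,[uv[0],uv[1],1]); return (q[:2]/q[2]).round(1)
def proj(n,X):
    q=P(n)@np.append(X,1); return (q[:2]/q[2]).round(1)
E
python3 - <<'E'
from h import *
s=manip.read_state();print(s,manip.finger_overhang)
save("scene","s0");save("top","t0")
E
```

```text
{'clock': 0.0, 'joints': array([ 1.11341473e+00,  3.00487060e-01,  1.52159294e+00,  4.64174023e-06,
        1.32068908e+00, -6.66255737e-02]), 'qd': array([ 6.79908206e-05, -1.20738926e-03, -2.50423452e-04, -1.86253934e-04,
       -2.68001410e-04,  8.59641637e-04]), 'effort': array([-5.88295225e-04, -5.31806874e+01, -3.52731049e+01,  7.08709541e-02,
        2.44980451e-02, -6.70662280e-05]), 'eef_pos': array([209.38947935, 508.30552558, 212.87255072]), 'eef_rot': array([-3.14041913e+00, -8.28083183e-05,  2.75083543e+00]), 'wrist_force': array([-0.13494025,  0.23598558, -0.27542914]), 'moment': array([-0.00333369,  0.01281158, -0.0180514 ]), 'finger_force': 0.0, 'finger_gap': 93.92367432938309} 8.0
```

View pics/s0.png

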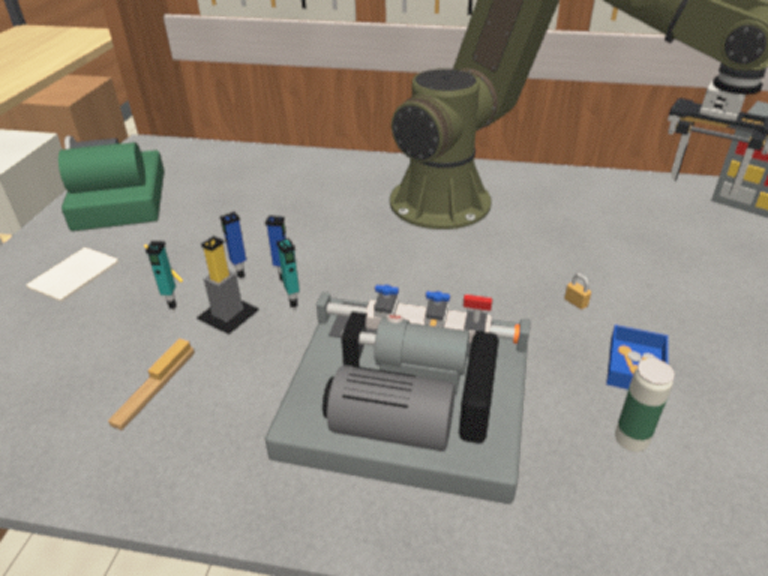

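View pics/t0.png

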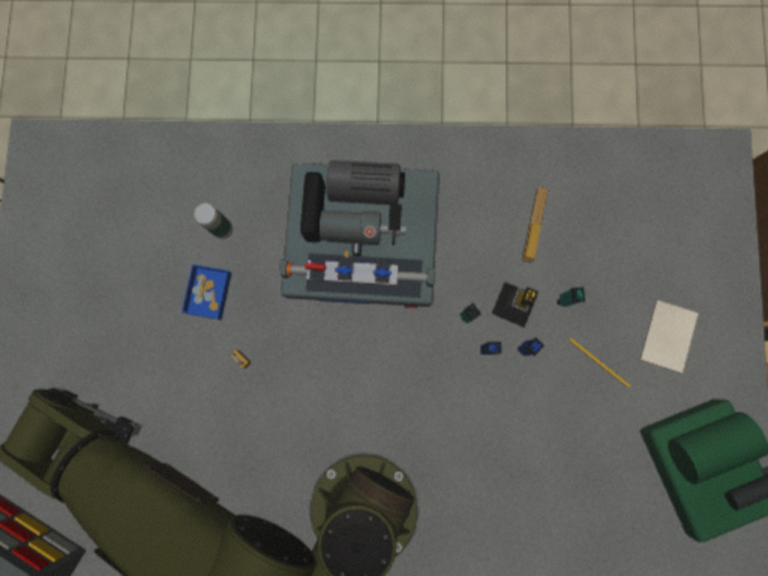

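The scene shows the machine in the middle, with the red knob at scene (478,301) and the orange stop at (521,332). The yellow tester is in its stand at (215,260), with four look-alikes around it. In the top view, the knob is at (315,267), the spot at (370,231) and the tester top at about (530,294).

Run:
```python
from h import *
S=lambda u,v:("s0",(u/1.5,v/1.5)); T=lambda u,v:("t0",(u/1.5,v/1.5))
print("knob",tri(S(478,301),T(315,267)))
print("tester top",tri(S(214,242),T(530,294)))
print("padlock",plane("t0",(241/1.5,359/1.5),30),"spray",plane("t0",(207/1.5,214/1.5),150),"tray",plane("t0",(207/1.5,292/1.5),20))
print("machine corners",[plane("t0",(u/1.5,v/1.5),40) for u,v in [(291,164),(439,169),(433,304),(281,296)]])
print("spot",plane("t0",(370/1.5,231/1.5),162),"stand foot",[plane("t0",(u/1.5,v/1.5),0) for u,v in[(505,284),(493,311),(525,325),(537,296)]])
for a in[(471,313),(491,348),(531,346),(571,296)]: print("look",plane("t0",(a[0]/1.5,a[1]/1.5),80))
a=np.load("pics/t0.npz")["im"][95:215,170:400];b=np.load("pics/s0.npz")["im"][130:250,120:370]
A=cv2.resize(a,(800,417),interpolation=cv2.INTER_CUBIC)
cv2.imwrite("pics/c.png",A[:,:,::-1])
```

```text
knob (array([545.3, 117.7, 149.2]), np.float64(0.75))
tester top (array([ 489.5, -349.1,  174. ]), np.float64(2.4))
padlock [340.9 301.3] spray [662.4 366.2] tray [501.6 396.4]
machine corners [array([822.7, 200.8]), array([ 814.8, -165. ]), array([ 480.5, -153.2]), array([492.7, 210.6])]
spot [626.2  -4. ] stand foot [array([ 538.1, -331.6]), array([ 471., -302.]), array([ 438.4, -379. ]), array([ 509.9, -409.1])]
look [ 456.7 -237.8]
look [ 377.4 -283.2]
look [ 383.9 -374. ]
look [ 500.6 -467.1]
```

>>> jog_arm --pt "0.2 -0.2 1 0 0 -0.2 0.3" --pt "0.2 -0.2 1 0 0 -0.2 0.3" --pt "0.2 -0.2 1 0 0 -0.2 0.3" --pt "0.2 -0.2 1 0 0 -0.2 0.3" --grip_force 30

```text
clock: 0.43
eef_pos: [235.1, 484.7, 341.1]
eef_rot: [3.131, -0.002, 2.431]
wrist_force: [0.3, 0.8, -0.3]
finger_gap: 70.9
finger_force: 0.0
```

>>> jog_arm --pt "0.8 -1 0.2 0 0 -0.2 0.3" --pt "0.8 -1 0.2 0 0 -0.2 0.3" --pt "0.8 -1 0.2 0 0 -0.2 0.3" --pt "0.8 -1 0.2 0 0 -0.2 0.3" --pt "0.8 -1 0.2 0 0 -0.2 0.3"

```text
clock: 0.85
eef_pos: [332.1, 361.4, 358.2]
eef_rot: [3.14, 0.001, 2.119]
wrist_force: [-0.7, 0.3, 0.9]
finger_gap: 66.1
finger_force: 0.0
```

>>> jog_arm --pt "0.8 -1 0 0 0 -0.2 0.3" --pt "0.8 -1 0 0 0 -0.2 0.3" --pt "0.8 -1 0 0 0 -0.2 0.3" --pt "0.8 -1 0 0 0 -0.2 0.3" --pt "0.8 -1 0 0 0 -0.2 0.3"

```text
clock: 1.27
eef_pos: [427.7, 241.5, 356.6]
eef_rot: [-3.141, 0.001, 1.805]
wrist_force: [-0.5, 0.2, -0.4]
finger_gap: 66.0
finger_force: 0.0
```

>>> jog_arm --pt "0.5 -1 0 0 0 -0.17 0.3" --pt "0.5 -1 0 0 0 -0.17 0.3" --pt "0.5 -1 0 0 0 -0.17 0.3" --pt "0.5 -1 0 0 0 -0.17 0.3" --pt "0.5 -1 0 0 0 -0.17 0.3" --pt "0.5 -1 0 0 0 -0.17 0.3"

```text
clock: 1.77
eef_pos: [485.3, 125.2, 357.1]
eef_rot: [-3.141, -0.0, 1.542]
wrist_force: [-0.1, 0.7, 0.8]
finger_gap: 65.7
finger_force: 0.0
```

Run:
```python
from h import *
s=manip.read_state();print(s["clock"],s["eef_pos"],s["eef_rot"],s["joints"])
print(manip.camera("wrist")["hand_eye"])
save("wrist","w1")
```

```text
1.7667 [485.31863389 125.15360571 357.0578525 ] [-3.14093489e+00 -2.06108357e-04  1.54160906e+00] [1.79112789e-01 1.21023800e-01 1.40895335e+00 3.37966828e-04
 1.61221642e+00 2.08313886e-01]
[[-3.27791430e-04 -9.69568761e-01 -2.44818935e-01  7.07821776e+01]
 [ 9.99999944e-01 -3.33359133e-04 -1.86946731e-05 -2.76391822e-01]
 [-6.34868568e-05 -2.44818927e-01  9.69568816e-01 -1.69989791e+02]
 [ 0.00000000e+00  0.00000000e+00  0.00000000e+00  1.00000000e+00]]
```

View pics/w1.png

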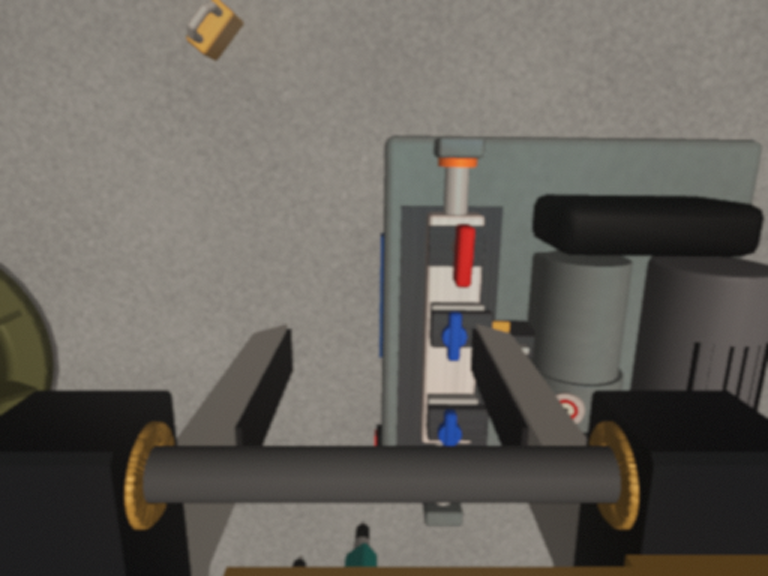

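The wrist picture shows the red knob bar from (466,227) to (464,285), the orange stop at (457,162) and the spot ring at (567,409). I'll take a second view shifted along -y.

>>> jog_arm --pt "0.4 -0.8 0 0 0 0 0.3" --pt "0.4 -0.8 0 0 0 0 0.3" --pt "0.4 -0.8 0 0 0 0 0.3" --pt "0.4 -0.8 0 0 0 0 0.3" --pt "0.4 -0.8 0 0 0 0 0.3"

```text
clock: 2.28
eef_pos: [533.5, 29.1, 357.1]
eef_rot: [-3.141, -0.0, 1.541]
wrist_force: [-0.3, -0.0, -0.0]
finger_gap: 65.6
finger_force: 0.0
```

Run:
```python
from h import *
s=manip.read_state();print(s["clock"],s["eef_pos"],s["eef_rot"])
save("wrist","w2")
```

```text
2.2833 [533.52232769  29.10742405 357.1345434 ] [-3.14104767e+00 -2.11827230e-04  1.54143315e+00]
```

View pics/w2.png

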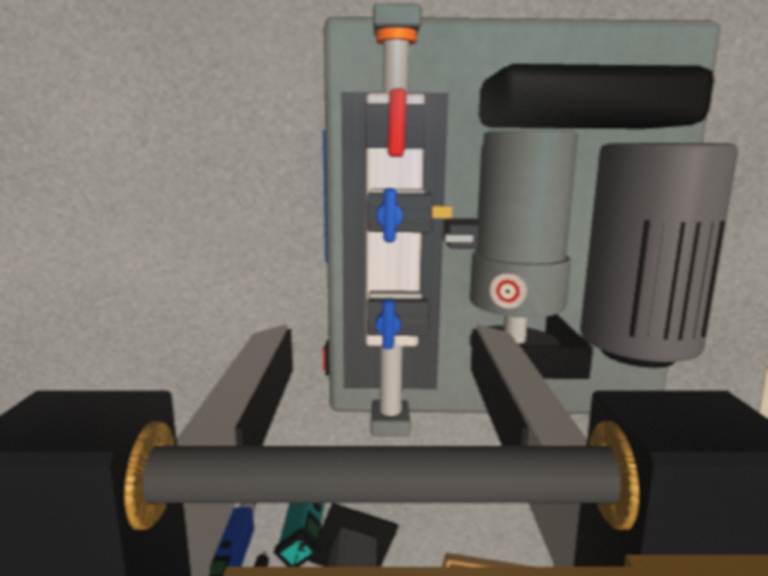

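Run:
```python
from h import *
for n in("w1","w2"):
    im=np.load(f"pics/{n}.npz")["im"].astype(int); r,g,b=im[...,0],im[...,1],im[...,2]
    m=((r>110)&(g<0.45*r)&(b<0.45*r)).astype(np.uint8)
    k,l,st,c=cv2.connectedComponentsWithStats(m)
    for i in range(1,k):
        if st[i,4]>25: print(n,st[i],c[i].round(1), (c[i]*1.5).round(0), "rmax",r[l==i].max())
W1=lambda u,v:("w1",(u/1.5,v/1.5)); W2=lambda u,v:("w2",(u/1.5,v/1.5))
S=lambda u,v:("s0",(u/1.5,v/1.5)); T=lambda u,v:("t0",(u/1.5,v/1.5))
print("spot",tri(W1(567,409),W2(508,291)),tri(W1(567,409),W2(508,291),T(370,231)))
print("knob left end top",tri(W1(466,227),W2(399,90)),"right",tri(W1(464,285),W2(397,155)))
print("vise1",tri(W1(455,336),W2(390,215)),"vise2",tri(W1(450,430),W2(389,324)))
print("orange",tri(W1(458,162),W2(397,35)))
print("corner L-front",tri(W1(387,137),W2(327,20)),"corner L-back",tri(W1(760,142),W2(717,22)))
print("bar right end",tri(W1(443,514),W2(391,418)))
```

```text
w1 [304 150  13  41 406] [309.8 169.9] [465. 255.] rmax 208
w2 [259  60  11  44 446] [264.2  81.9] [396. 123.] rmax 226
w2 [332 187  14  14  50] [338.8 193.4] [508. 290.] rmax 191
spot (array([625.4,  -2.7, 160. ]), np.float64(0.24)) (array([626.5,  -3.7, 157.5]), np.float64(0.76))
knob left end top (array([548.4, 139.9, 144.7]), np.float64(0.44)) right (array([546.4,  96.3, 148.3]), np.float64(0.0))
vise1 (array([540.6,  53.3, 141.9]), np.float64(0.17)) vise2 (array([538. , -35.1, 131.5]), np.float64(0.49))
orange (array([549.6, 185.6,  91.7]), np.float64(0.37))
corner L-front (array([492.4, 207.9,  47.3]), np.float64(0.17)) corner L-back (array([814.6, 194. ,  61. ]), np.float64(0.48))
bar right end (array([ 535.7, -127.1,  117.9]), np.float64(1.43))
```

Spot is at about (625.6,-3,161), the knob at (547.3,118.1), and the machine yaw about -0.04. The carriage needs to slide about 38 mm. Next I descend over the knob.

>>> jog_arm --pt "0.115 0.742 -0.5 0 0 -0.006 0.55" --pt "0.115 0.742 -1 0 0 -0.006 0.55" --pt "0.115 0.742 -1 0 0 -0.006 0.55" --pt "0.115 0.742 -1 0 0 -0.006 0.55" --pt "0.115 0.742 -1 0 0 -0.006 0.55"

```text
clock: 2.75
eef_pos: [544.8, 121.2, 232.5]
eef_rot: [-3.134, 0.001, 1.536]
wrist_force: [-0.2, 0.3, -0.3]
finger_gap: 42.6
finger_force: 0.0
```

Run:
```python
from h import *
s=manip.read_state();print(s["clock"],s["eef_pos"],s["eef_rot"],s["finger_gap"])
save("wrist","w3")
for X in [(547.3,118.1,154),(548.3,141,154),(546.4,95,154),(625.6,-3,161)]: print((proj("w3",X)*1.5))
```

```text
2.75 [544.82643375 121.22280044 232.45706418] [-3.13407212e+00  9.14780080e-04  1.53645312e+00] 42.626446291511705
[388.05 302.85]
[388.65 257.7 ]
[387.75 346.35]
[540.  516.9]
```

View pics/w3.png

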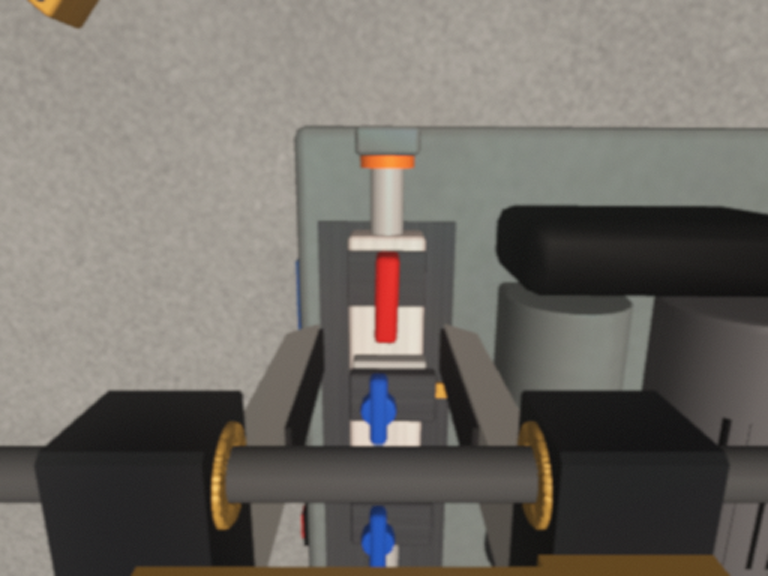

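The knob bar spans rows 255–343 at column 387, within 2 mm of the predicted place, with clear space around the fingers. Now I descend and grip.

>>> jog_arm --pt "0 0.01 -0.3 0 0 0 0.55" --pt "0 0.01 -0.6 0 0 0 0.55" --pt "0 0.01 -0.85 0 0 0 0.55" --pt "0 0.01 -0.85 0 0 0 0.55" --pt "0 0.01 -0.85 0 0 0 0.8" --pt "0 0.01 -0.85 0 0 0 1" --pt "0 0.01 -0.85 0 0 0 1" --pt "0 0.01 -0.85 0 0 0 1" --grip_force 30

```text
clock: 3.47
eef_pos: [548.2, 118.9, 137.7]
eef_rot: [3.138, -0.001, 1.532]
wrist_force: [-0.6, -0.4, -0.8]
finger_gap: 18.8
finger_force: 0.0
```

>>> jog_arm --pt "0 0 0 0 0 0 1" --pt "0 0 0 0 0 0 1" --pt "0 0 0 0 0 0 1"

```text
clock: 3.72
eef_pos: [546.8, 118.9, 137.0]
eef_rot: [-3.141, -0.0, 1.532]
wrist_force: [-10.7, 0.2, 14.2]
finger_gap: 12.1
finger_force: 30.0
```

>>> jog_arm --pt "-0.01 0.0 0.016 0 0 0 1" --pt "-0.008 0.08 0.016 0 0 0 1" --pt "-0.005 0.16 0.016 0 0 0 1" --pt "-0.002 0.24 0.016 0 0 0 1" --pt "0 0.28 0.016 0 0 0 1" --pt "0.001 0.3 0.016 0 0 0 1" --pt "0.001 0.3 0.016 0 0 0 1"

```text
clock: 4.3
eef_pos: [547.9, 155.2, 137.3]
eef_rot: [3.14, -0.0, 1.532]
wrist_force: [5.9, 3.2, -8.6]
finger_gap: 11.7
finger_force: 30.0
```

>>> jog_arm --pt "-0.003 0.01 -0.006 0 0 0 1" --pt "-0.003 0.02 -0.006 0 0 0 1" --pt "-0.003 0.03 -0.006 0 0 0 1" --pt "-0.003 0.03 -0.006 0 0 0 1"

```text
clock: 4.63
eef_pos: [548.0, 157.9, 137.2]
eef_rot: [3.139, 0.001, 1.532]
wrist_force: [6.3, -3.1, -4.5]
finger_gap: 11.8
finger_force: 30.0
```

>>> jog_arm --pt "-0.004 0.01 -0.003 0 0 0 1" --pt "-0.004 0.02 -0.003 0 0 0 1" --pt "-0.004 0.02 -0.003 0 0 0 1" --pt "-0.004 0.02 -0.003 0 0 0 1"

```text
clock: 4.97
eef_pos: [548.0, 158.3, 137.1]
eef_rot: [3.138, 0.004, 1.531]
wrist_force: [7.7, -16.3, -0.9]
finger_gap: 11.9
finger_force: 30.0
```

>>> jog_arm --pt "-0.004 -0.004 0 0 0 -0.06 1" --pt "-0.004 -0.004 0 0 0 -0.12 1" --pt "-0.004 -0.004 0 0 0 -0.18 1" --pt "-0.004 -0.004 0 0 0 -0.24 1" --pt "-0.004 -0.004 0 0 0 -0.3 1" --pt "-0.004 -0.004 0 0 0 -0.36 1" --pt "-0.004 -0.004 0 0 0 -0.4 1" --pt "-0.004 -0.004 0 0 0 -0.4 1"

```text
clock: 5.63
eef_pos: [548.2, 158.0, 137.2]
eef_rot: [3.136, -0.001, 0.898]
wrist_force: [14.1, -15.0, -3.9]
finger_gap: 11.5
finger_force: 30.0
```

>>> jog_arm --pt "0.009 -0.005 0 0 0 -0.06 1" --pt "0.009 -0.005 0 0 0 -0.12 1" --pt "0.009 -0.005 0 0 0 -0.18 1" --pt "0.009 -0.005 0 0 0 -0.24 1" --pt "0.009 -0.005 0 0 0 -0.3 1" --pt "0.009 -0.005 0 0 0 -0.36 1" --pt "0.009 -0.005 0 0 0 -0.4 1" --pt "0.009 -0.005 0 0 0 -0.4 1"

```text
clock: 6.3
eef_pos: [548.6, 157.6, 137.2]
eef_rot: [3.138, -0.002, 0.27]
wrist_force: [7.1, -14.6, -0.8]
finger_gap: 11.8
finger_force: 30.0
```

Run:
```python
from h import *
s=manip.read_state();print(s["moment"],s["wrist_force"],s["eef_rot"])
```

```text
[-2.70576935 -1.15174766 -0.05346878] [  7.09783805 -14.63076256  -0.76202636] [ 3.13782764e+00 -2.38909747e-03  2.70189031e-01]
```

>>> jog_arm --pt "0.004 -0.004 0 0 0 -0.02 1" --pt "0.004 -0.004 0 0 0 -0.045 1"

```text
clock: 6.47
eef_pos: [548.6, 157.6, 137.2]
eef_rot: [3.139, -0.002, 0.203]
wrist_force: [3.7, -11.5, 1.8]
finger_gap: 11.9
finger_force: 30.0
```

Run:
```python
from h import *
s=manip.read_state();print(s["clock"],s["moment"],s["wrist_force"],s["eef_rot"],s["finger_gap"])
```

```text
6.4667 [-2.21690668 -0.50274298  0.1356065 ] [  3.74824644 -11.45814626   1.83227828] [ 3.13888405e+00 -1.76206045e-03  2.02786844e-01] 11.9483563041716
```

>>> jog_arm --pt "0 -0.004 0 0 0 0 1" --pt "0 -0.06 0 0 0 0 1" --pt "0 -0.06 0 0 0 0 1"

```text
clock: 6.72
eef_pos: [548.4, 152.8, 137.2]
eef_rot: [-3.139, -0.003, 0.204]
wrist_force: [4.5, 7.3, -1.7]
finger_gap: 11.7
finger_force: 30.0
```

Run:
```python
from h import *
s=manip.read_state();print(s["clock"],s["eef_pos"],s["moment"],s["wrist_force"],s["eef_rot"],s["finger_gap"])
```

```text
6.7167 [548.42166806 152.84955261 137.22926981] [ 1.33352551 -0.62580921 -0.0488591 ] [ 4.54316361  7.30095694 -1.66356735] [-3.13913495 -0.00326338  0.20440341] 11.686295822043167
```

Run:
```python
from h import *
s=manip.read_state();print(s["clock"],s["eef_pos"],s["wrist_force"])
save("wrist","w4"); save("scene","s4")
a=np.load("pics/w4.npz")["im"]; b=np.load("pics/s4.npz")["im"][180:260,190:390]
A=cv2.resize(b,(760,304),interpolation=cv2.INTER_CUBIC); B=cv2.resize(a,(380,285))
o=np.zeros((600,760,3),np.uint8);o[:304]=A;o[310:595,:380]=B
cv2.imwrite("pics/m4.png",o[:,:,::-1])
```

```text
6.7167 [548.42166806 152.84955261 137.22926981] [ 4.54316361  7.30095694 -1.66356735]
```

View pics/m4.png

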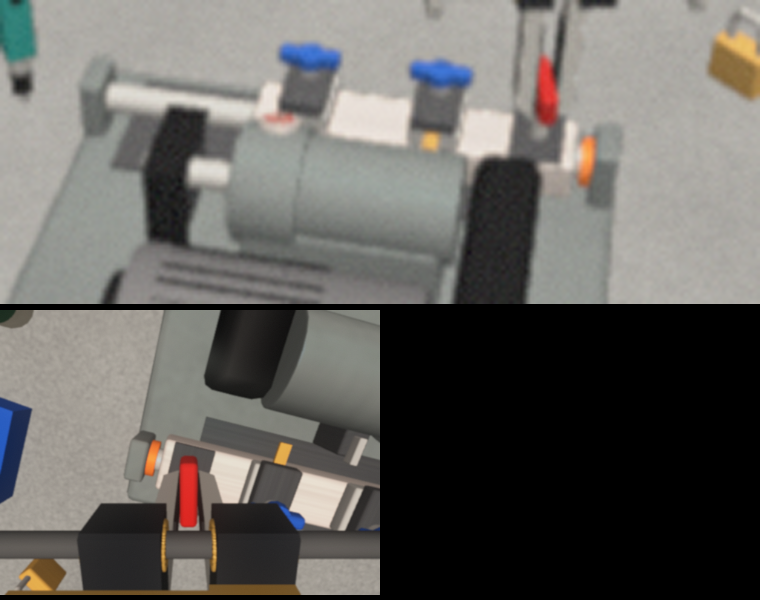

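The picture shows the knob turned about 76° clockwise. My pull test dragged the carriage off the stop by about 5 mm, as there is now a gap at the orange stop. I'll loosen the knob, push the carriage back and tighten it again.

>>> jog_arm --pt "0 0 0 0 0 0 1" --pt "0 0 0 0 0 0 1"

```text
clock: 6.98
eef_pos: [548.4, 152.9, 137.2]
eef_rot: [-3.14, -0.003, 0.205]
wrist_force: [3.5, 7.0, -0.8]
finger_gap: 11.7
finger_force: 30.0
```

>>> jog_arm --pt "0 0 0 0 0 0.08 1" --pt "0 0 0 0 0 0.16 1" --pt "0 0 0 0 0 0.24 1" --pt "0 0 0 0 0 0.32 1" --pt "0 0 0 0 0 0.4 1" --pt "0 0 0 0 0 0.48 1" --pt "0 0 0 0 0 0.5 1" --pt "0 0 0 0 0 0.5 1"

```text
clock: 7.65
eef_pos: [548.2, 152.2, 137.2]
eef_rot: [3.14, -0.002, 0.992]
wrist_force: [2.1, 1.6, 2.7]
finger_gap: 11.7
finger_force: 30.0
```

>>> jog_arm --pt "0 0.02 0 0 0 0 1" --pt "0 0.04 0 0 0 0 1" --pt "0 0.05 0 0 0 0 1" --pt "0 0.05 0 0 0 0 1"

```text
clock: 7.98
eef_pos: [548.4, 157.8, 137.1]
eef_rot: [3.139, -0.001, 0.989]
wrist_force: [2.7, -4.4, 5.8]
finger_gap: 11.5
finger_force: 30.0
```

>>> jog_arm --pt "0 0.006 -0.004 0 0 0 1" --pt "0 0.006 -0.004 0 0 -0.06 1" --pt "0 0.006 -0.004 0 0 -0.14 1" --pt "0 0.006 -0.004 0 0 -0.22 1" --pt "0 0.006 -0.004 0 0 -0.3 1" --pt "0 0.006 -0.004 0 0 -0.38 1" --pt "0 0.006 -0.004 0 0 -0.45 1" --pt "0 0.006 -0.004 0 0 -0.485 1"

```text
clock: 8.65
eef_pos: [548.6, 157.5, 137.1]
eef_rot: [3.139, -0.002, 0.22]
wrist_force: [2.2, -10.8, 10.4]
finger_gap: 11.5
finger_force: 30.0
```

>>> jog_arm --pt "0 0 0 0 0 0 1" --pt "0 0 0 0 0 0 1" --pt "0 0 0 0 0 0 1"

```text
clock: 8.9
eef_pos: [548.6, 157.5, 137.1]
eef_rot: [3.139, -0.002, 0.226]
wrist_force: [2.9, -11.7, 10.6]
finger_gap: 11.7
finger_force: 30.0
```

Run:
```python
from h import *
s=manip.read_state();print(s["clock"],s["eef_pos"],s["moment"],s["wrist_force"],s["eef_rot"],s["finger_gap"])
```

```text
8.9 [548.61689081 157.53524351 137.10334053] [-2.18424596 -0.33125077 -0.06189238] [  2.9183234  -11.70234209  10.62894782] [ 3.13914820e+00 -2.11924601e-03  2.26175328e-01] 11.686251011318374
```

>>> jog_arm --pt "0 -0.007 0.006 0 0 0 1" --pt "0 -0.007 0.006 0 0 0 1" --pt "0 -0.007 0.006 0 0 0 0.8" --pt "0 -0.007 0.006 0 0 0 0.65" --pt "0 -0.007 0.006 0 0 0 0.65" --pt "0 -0.007 0.006 0 0 0 0.65"

```text
clock: 9.4
eef_pos: [547.4, 158.1, 136.2]
eef_rot: [-3.141, 0.001, 0.228]
wrist_force: [0.6, 1.3, 0.1]
finger_gap: 31.6
finger_force: 0.0
```

>>> jog_arm --pt "0 0 0.1 0 0 0 0.65" --pt "0 0 0.4 0 0 0 0.65" --pt "0 0 0.75 0 0 0 0.65" --pt "0 0 1 0 0 0 0.65" --pt "0 0 1 0 0 0 0.6"

```text
clock: 9.82
eef_pos: [549.2, 158.4, 264.3]
eef_rot: [3.142, -0.01, 0.228]
wrist_force: [-0.1, 0.1, 0.4]
finger_gap: 36.1
finger_force: 0.0
```

Run:
```python
from h import *
s=manip.read_state();print(s["clock"],s["eef_pos"],s["wrist_force"],s["finger_gap"])
save("wrist","w5"); save("scene","s5")
a=np.load("pics/w5.npz")["im"]; b=np.load("pics/s5.npz")["im"][190:240,260:360]
A=cv2.resize(b,(600,300),interpolation=cv2.INTER_CUBIC); B=cv2.resize(a,(400,300))
c=np.load("pics/s5.npz")["im"][130:230,90:215]; C=cv2.resize(c,(375,300),interpolation=cv2.INTER_CUBIC)
o=np.zeros((600,780,3),np.uint8);o[:300,:600]=A;o[300:,:400]=B;o[300:,405:]=C
cv2.imwrite("pics/m5.png",o[:,:,::-1])
```

```text
9.8167 [549.18562354 158.36321599 264.27315919] [-0.06333928  0.06421898  0.38965309] 36.08950021041707
```

View pics/m5.png

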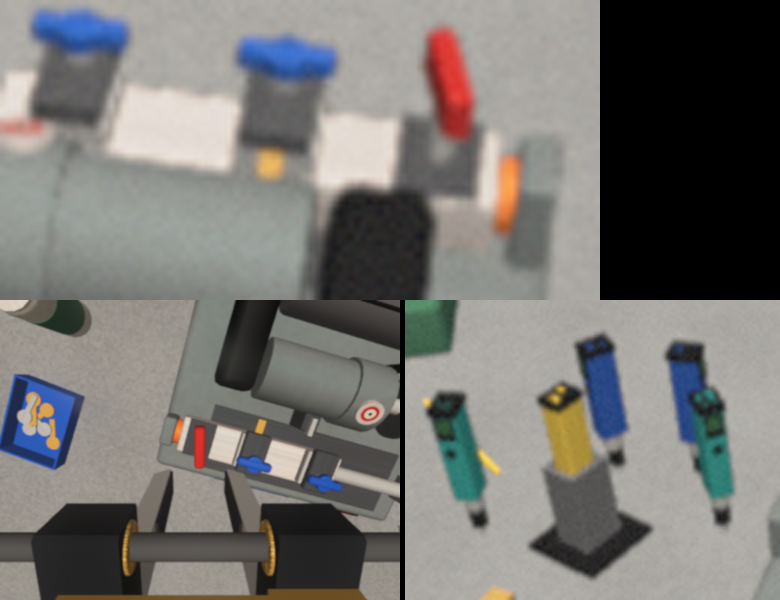

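The carriage is flush against the orange stop and the knob bar stands across. The yellow tester stands in its grey stand in the middle of the four look-alikes. I move over to it now.

>>> jog_arm --pt "-0.05 -0.4 0.9 0 0 0.12 0.4" --pt "-0.1 -0.85 0.9 0 0 0.12 0.4" --pt "-0.1 -0.85 0.9 0 0 0.12 0.4" --pt "-0.1 -0.85 0.9 0 0 0.12 0.4"

```text
clock: 10.25
eef_pos: [535.1, 54.0, 365.9]
eef_rot: [3.141, 0.0, 0.417]
wrist_force: [0.5, 0.7, 0.2]
finger_gap: 56.0
finger_force: 0.0
```

>>> jog_arm --pt "-0.1 -0.9 0 0 0 0.15 0.4" --pt "-0.1 -0.9 0 0 0 0.15 0.4" --pt "-0.1 -0.9 0 0 0 0.15 0.4"

```text
clock: 10.5
eef_pos: [522.9, -53.9, 363.4]
eef_rot: [-3.14, 0.002, 0.659]
wrist_force: [0.9, 0.8, 0.2]
finger_gap: 56.6
finger_force: 0.0
```

>>> jog_arm --pt "-0.1 -0.9 0 0 0 0.15 0.4" --pt "-0.1 -0.9 0 0 0 0.15 0.4" --pt "-0.1 -0.9 0 0 0 0.15 0.4"

```text
clock: 10.75
eef_pos: [510.8, -162.1, 363.2]
eef_rot: [-3.139, 0.001, 0.895]
wrist_force: [0.3, -0.3, -0.3]
finger_gap: 56.3
finger_force: 0.0
```

>>> jog_arm --pt "-0.1 -0.9 0 0 0 0.15 0.4" --pt "-0.1 -0.9 0 0 0 0.15 0.4" --pt "-0.1 -0.9 0 0 0 0.15 0.4" --pt "-0.1 -0.9 0 0 0 0.15 0.4" --pt "-0.1 -0.9 0 0 0 0.15 0.4"

```text
clock: 11.17
eef_pos: [499.2, -269.2, 362.7]
eef_rot: [-3.138, -0.0, 1.121]
wrist_force: [0.2, -0.2, -0.6]
finger_gap: 56.7
finger_force: 0.0
```

Run:
```python
from h import *
s=manip.read_state();print(s["clock"],s["eef_pos"],s["eef_rot"],s["finger_gap"])
save("wrist","w6")
```

```text
11.1667 [ 499.15494548 -269.15576048  362.71948647] [-3.13837935e+00 -4.73576984e-04  1.12071571e+00] 56.6965531019441
```

>>> jog_arm --pt "-0.1 -0.7 -0.3 0 0 0 0.4" --pt "-0.1 -0.7 -0.3 0 0 0 0.4" --pt "-0.1 -0.7 -0.3 0 0 0 0.4" --pt "-0.1 -0.7 -0.3 0 0 0 0.4" --pt "-0.1 -0.7 -0.3 0 0 0 0.4"

```text
clock: 11.63
eef_pos: [488.1, -350.9, 328.6]
eef_rot: [-3.141, -0.0, 1.124]
wrist_force: [0.4, 0.4, -0.3]
finger_gap: 56.3
finger_force: 0.0
```

Run:
```python
from h import *
s=manip.read_state();print(s["clock"],s["eef_pos"],s["eef_rot"],s["finger_gap"])
save("wrist","w7")
o=np.zeros((590,800,3),np.uint8)
for n,x in(("w6",0),("w7",400)):
    print(proj(n,(489.5,-350,170)),proj(n,(489.5,-350,95)))
    o[:300,x:x+400]=cv2.resize(np.load(f"pics/{n}.npz")["im"],(400,300))
cv2.imwrite("pics/m6.png",o[:300,:,::-1])
```

```text
11.6333 [ 488.08330234 -350.93960278  328.58766448] [-3.14119897e+00 -4.01612784e-04  1.12379356e+00] 56.3029013611418
[278.5 236.2] [274.8 214.8]
[255.3 173.9] [255.1 160.8]
```

View pics/m6.png

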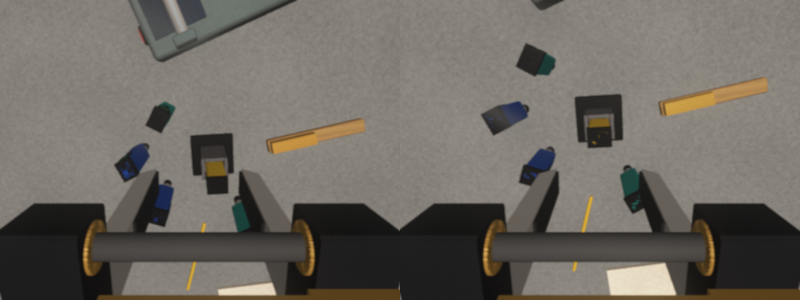

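Run:
```python
from h import *
a=np.load("pics/w6.npz")["im"][165:255,235:310]; b=np.load("pics/w7.npz")["im"][115:205,217:292]
o=np.hstack([cv2.resize(x,None,fx=5,fy=5,interpolation=cv2.INTER_CUBIC) for x in(a,b)])
cv2.imwrite("pics/m7.png",o[:,:,::-1]);print(o.shape)
```

```text
(450, 750, 3)
```

View pics/m7.png

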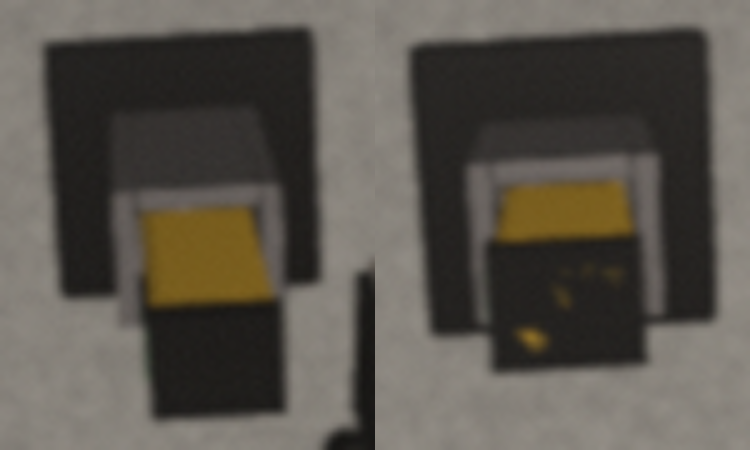

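Run:
```python
from h import *
a=[(147,306),(273,302),(284,411),(153,417),(110,188),(277,183)];b=[(489,240),(637,233),(646,362),(493,371),(466,165),(657,154)]
Q=[]
for p,q in zip(a,b):
    x,r=tri(("w6",(235+p[0]/5-.4,165+p[1]/5-.4)),("w7",(217+(q[0]-375)/5-.4,115+q[1]/5-.4)));print(x,r);Q.append(x)
Q=np.array(Q[:4]);print(Q.mean(0))
e=Q[1]-Q[0]+Q[2]-Q[3];print("edge yaw",np.arctan2(e[1],e[0]),np.linalg.norm(e[:2])/2); e=Q[3]-Q[0]+Q[2]-Q[1];print(np.arctan2(e[1],e[0]),np.linalg.norm(e[:2])/2)
foot=[(411,48),(704,33),(714,318),(434,333)]
F=np.array([plane("w7",(217+(u-375)/5-.4,115+v/5-.4),8) for u,v in foot]);print(F,F.mean(0)); e=F[1]-F[0]+F[2]-F[3];print(np.arctan2(e[1],e[0])); e=F[3]-F[0]+F[2]-F[1];print(np.arctan2(e[1],e[0])-1.5708)
```

```text
[ 479.3 -334.5  162.1] 0.23
[ 505.9 -345.5  163.8] 0.56
[ 497.2 -368.9  167.6] 0.16
[ 469.3 -357.8  166.5] 0.09
[ 473.7 -326.8   83.7] 0.08
[ 515.7 -343.3   89.8] 0.43
[ 487.925 -351.675  165.   ]
edge yaw -0.3852426852389068 29.40518661732991
-1.9516718437945182 25.152435269770592
[[ 466.1 -298. ]
 [ 541.6 -329.7]
 [ 510.5 -405. ]
 [ 435.3 -373.8]] [ 488.375 -351.625]
-0.3954034894946182
-3.53040457163323
```

The crops show the black top of the tester; its corners triangulate to a centre of (488,-352) at height 165–170, aligned with the tool within 3.4°. The 30 mm side lies along the closing direction. I descend and grip.

>>> jog_arm --pt "0.001 -0.006 -0.3 0 0 0.038 0.4" --pt "0.001 -0.006 -0.6 0 0 0.038 0.4" --pt "0.001 -0.006 -0.9 0 0 0.038 0.4" --pt "0.001 -0.006 -0.9 0 0 0.038 0.4"

```text
clock: 12.02
eef_pos: [486.8, -349.8, 214.9]
eef_rot: [-3.133, -0.003, 1.185]
wrist_force: [-0.3, -0.2, -0.4]
finger_gap: 56.4
finger_force: 0.0
```

>>> jog_arm --pt "0 0 -0.3 0 0 0 0.4" --pt "0 0 -0.6 0 0 0 0.4" --pt "0 0 -0.767 0 0 0 0.4" --pt "0 0 -0.767 0 0 0 0.4" --pt "0 0 -0.767 0 0 0 0.4"

```text
clock: 12.43
eef_pos: [488.8, -352.5, 130.8]
eef_rot: [3.14, 0.0, 1.184]
wrist_force: [-0.0, -0.3, -0.3]
finger_gap: 56.2
finger_force: 0.0
```

>>> jog_arm --pt "0 0 0 0 0 0 0.6" --pt "0 0 0 0 0 0 0.75" --pt "0 0 0 0 0 0 1" --pt "0 0 0 0 0 0 1" --pt "0 0 0 0 0 0 1" --pt "0 0 0 0 0 0 1" --grip_force 40

```text
clock: 12.93
eef_pos: [488.0, -353.1, 129.5]
eef_rot: [3.14, 0.0, 1.183]
wrist_force: [-1.0, 0.8, 6.1]
finger_gap: 29.5
finger_force: 40.0
```

>>> jog_arm --pt "0 0 0.03 0 0 0 1" --pt "0 0 0.15 0 0 0 1" --pt "0 0 0.35 0 0 0 1" --pt "0 0 0.6 0 0 0 1" --pt "0 0 0.85 0 0 0 1" --pt "0 0 1 0 0 0 1" --pt "0 0 1 0 0 0 1"

```text
clock: 13.52
eef_pos: [488.6, -353.5, 252.9]
eef_rot: [3.136, 0.002, 1.183]
wrist_force: [-0.1, -0.8, -1.2]
finger_gap: 30.3
finger_force: 40.0
```

>>> jog_arm --pt "0 0 0.4 0 0 0 1" --pt "0 0 0.8 0 0 0 1" --pt "0 0 0.8 0 0 0 1" --pt "0 0 0.8 0 0 0 1"

```text
clock: 13.85
eef_pos: [488.2, -353.2, 347.0]
eef_rot: [3.137, 0.001, 1.183]
wrist_force: [0.7, 0.5, -1.9]
finger_gap: 30.0
finger_force: 40.0
```

Run:
```python
from h import *
s=manip.read_state();print(s["clock"],s["eef_pos"],s["eef_rot"],s["wrist_force"],s["moment"],s["finger_gap"])
save("wrist","w8");save("scene","s8")
R=Ro.from_euler("xyz",s["eef_rot"]).as_matrix()
tip=s["eef_pos"]+R@[0,0,114.5]; print("tip",tip,proj("w8",tip),proj("s8",tip))
```

```text
13.85 [ 488.2279476  -353.18703288  347.02600052] [3.13722905e+00 1.32319456e-03 1.18312834e+00] [ 0.73369109  0.46820559 -1.94665439] [-0.07012065  0.09873493 -0.00890303] 29.967396822959575
tip [ 488.63322901 -353.51617013  232.52719085] [254.4 186.3] [136.  141.7]
```

>>> jog_arm --pt "0.1 0.3 0 0 0 0 1" --pt "0.2 0.6 0 0 0 0 1" --pt "0.23 0.9 0 0 0 0 1" --pt "0.23 0.979 0 0 0 0 1"

```text
clock: 14.28
eef_pos: [515.7, -231.2, 341.6]
eef_rot: [-3.137, -0.001, 1.186]
wrist_force: [0.3, 0.1, -1.6]
finger_gap: 29.5
finger_force: 40.0
```

>>> jog_arm --pt "0.05 0.3 0 -0.002 -0.05 0 1" --pt "0.12 0.6 0 -0.006 -0.12 0 1" --pt "0.2 0.9 0 -0.01 -0.2 0 1" --pt "0.23 0.979 0 -0.011 -0.2776 0 1" --pt "0.23 0.979 0 -0.011 -0.2776 0 1"

```text
clock: 14.7
eef_pos: [541.3, -115.3, 340.8]
eef_rot: [2.727, -0.147, 1.216]
wrist_force: [-0.3, 0.5, -1.4]
finger_gap: 29.8
finger_force: 40.0
```

>>> jog_arm --pt "0.08 0.3 0 0 0 0 1" --pt "0.16 0.6 0 0 0 0 1" --pt "0.2 0.85 0 0 0 0 1" --pt "0.23 0.979 -0.1 0 0 0 1" --pt "0.23 0.979 -0.3 0 0 0 1" --pt "0.23 0.979 -0.45 0 0 0 1" --pt "0.23 0.979 -0.5 0 0 0 1" --pt "0.23 0.979 -0.5 0 0 0 1"

```text
clock: 15.37
eef_pos: [569.9, -1.0, 281.5]
eef_rot: [2.734, -0.142, 1.212]
wrist_force: [1.2, -0.5, -1.0]
finger_gap: 29.6
finger_force: 40.0
```

Run:
```python
from h import *
s=manip.read_state();print(s["clock"],s["eef_pos"],s["eef_rot"],s["wrist_force"],s["joints"])
for n in("wrist","scene","top"): save(n,n[0]+"9")
R=Ro.from_euler("xyz",s["eef_rot"]).as_matrix();print("axis",-R[:,2])
tip=s["eef_pos"]+R@[0,0,114.5]; spot=np.array([625.6,-3,161]);print("tip",tip)
for n in("w9","s9","t9"): print(n,proj(n,tip),proj(n,spot))
o=np.zeros((600,800,3),np.uint8)
def put(n,cx,cy,w,h,k,x,y):
    im=np.load(f"pics/{n}.npz")["im"];x0,y0=int(cx-w/2),int(cy-h/2);print(n,"crop",x0,y0,"x",k,"at",x,y)
    c=cv2.resize(im[y0:y0+h,x0:x0+w],None,fx=k,fy=k,interpolation=cv2.INTER_CUBIC);o[y:y+c.shape[0],x:x+c.shape[1]]=c
c=proj("w9",spot); put("w9",c[0],c[1]-5,130,100,3,0,0)
c=proj("s9",spot); put("s9",c[0],c[1]-20,100,75,4,400,0)
c=proj("w8",(488.6,-353.5,232.5)); put("w8",c[0],c[1],80,100,3,0,300)
c=proj("t9",spot); put("t9",c[0],c[1],65,75,4,270,300)
put("s8",136,141,65,75,4,535,300)
cv2.imwrite("pics/m9.png",o[:,:,::-1])
```

```text
15.3667 [569.91483141  -0.98326023 281.53330893] [ 2.73425018 -0.14235285  1.2119472 ] [ 1.23969906 -0.51042367 -1.00453276] [-0.071908    0.06416616  1.69572507  0.01573427  0.95175598  0.31005762]
axis [-0.41668358  0.01716741  0.90888948]
tip [617.62510077  -2.94892893 177.46546403]
w9 [254.9 186. ] [255.2 180.6]
s9 [263.4 205.4] [262.8 213.1]
t9 [246.1 155.4] [246.4 154.2]
w9 crop 190 125 x 3 at 0 0
s9 crop 212 155 x 4 at 400 0
w8 crop 214 136 x 3 at 0 300
t9 crop 213 116 x 4 at 270 300
s8 crop 103 103 x 4 at 535 300
```

View pics/m9.png

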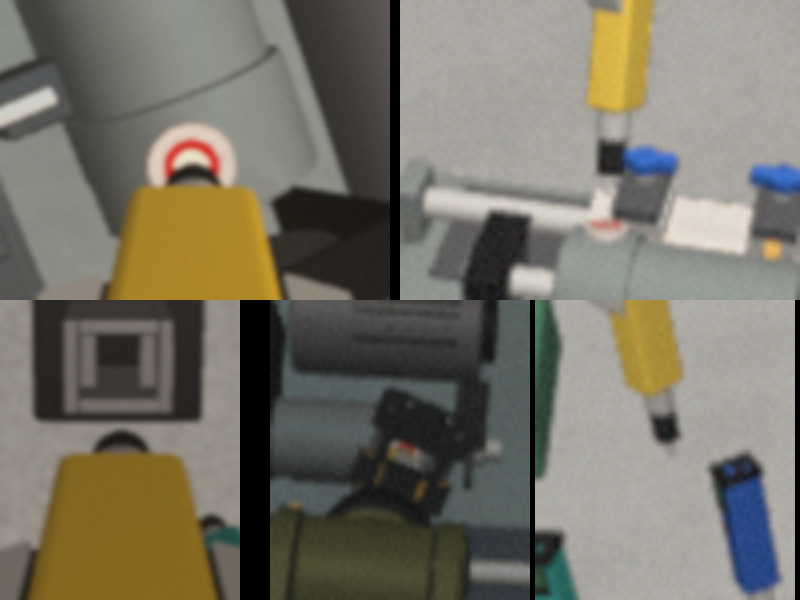

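Composite: the wrist view shows the ring centre at crop (191,164), pixel (253.6,179.6), directly behind the tester's black sleeve, so it is aligned left–right. The edge of the body end lies at crop row 187, which gives the fore–aft offset in the grip.

Run:
```python
from h import *
c=manip.camera("wrist");H=np.linalg.inv(np.array(c["hand_eye"]));f=192/np.tan(np.radians(c["vfov"])/2);print("f",f,c["cx"],c["cy"])
def pt(X):
    q=H@np.append(X,1);return np.round([c["cx"]+f*q[0]/q[2],c["cy"]+f*q[1]/q[2]],1)
for X in[(12,0,64.5),(13.4,0,64.5),(12,15,64.5),(12,-15,64.5),(8,0,97),(8,0,102),(9.4,0,102),(0,0,114.5),(1.4,0,114.5)]: print(X,pt(X))
im=np.load("pics/w9.npz")["im"];print(im[168:196,254].tolist())
i8=np.load("pics/w8.npz")["im"];print(i8[170:196,254].tolist())
m=(im[...,0].astype(int)-im[...,2]>80)&(im[...,1]>90);ys,xs=np.nonzero(m[192:200]);
for r in(190,194,198,204):
    x=np.nonzero(m[r,200:310])[0]+200;print(r,x.min(),x.max())
r=im.astype(int);k=(r[...,0]-r[...,1]>70)&(r[...,2]<120);ys,xs=np.nonzero(k[170:186,235:272]);print("ring",xs.min()+235,xs.max()+235,ys.min()+170)
s=manip.read_state();print(s["eef_pos"],s["eef_rot"])
```

```text
f 346.3155475096821 254.08554120122366 187.57069587247796
(12, 0, 64.5) [255.1 186.5]
(13.4, 0, 64.5) [255.1 184.5]
(12, 15, 64.5) [276.6 186.5]
(12, -15, 64.5) [233.6 186.5]
(8, 0, 97) [255.  181.5]
(8, 0, 102) [255.  180.1]
(9.4, 0, 102) [255.  178.4]
(0, 0, 114.5) [254.9 186. ]
(1.4, 0, 114.5) [254.9 184.3]
[[222, 204, 191], [220, 202, 189], [218, 188, 175], [215, 143, 131], [214, 83, 75], [214, 63, 53], [219, 123, 107], [227, 194, 172], [230, 219, 195], [231, 223, 199], [216, 204, 181], [152, 142, 124], [76, 71, 61], [40, 36, 31], [38, 34, 29], [52, 49, 42], [83, 78, 71], [116, 108, 100], [138, 121, 97], [160, 131, 71], [169, 133, 44], [170, 133, 40], [170, 133, 40], [170, 134, 41], [170, 133, 40], [169, 132, 39], [171, 134, 39], [170, 134, 40]]
[[114, 107, 103], [116, 109, 105], [107, 100, 96], [80, 76, 73], [52, 48, 46], [51, 48, 44], [90, 86, 80], [129, 124, 117], [129, 124, 116], [88, 84, 78], [47, 43, 40], [32, 29, 25], [28, 26, 21], [37, 34, 30], [63, 58, 54], [87, 81, 74], [105, 92, 73], [122, 98, 52], [129, 100, 34], [131, 100, 30], [132, 103, 33], [131, 101, 30], [131, 102, 31], [131, 102, 31], [132, 102, 32], [132, 103, 32]]
190 235 274
194 233 275
198 233 276
204 231 278
ring 245 262 172
[570.93595823  -0.86307859 285.48895692] [ 2.72748392 -0.1447464   1.21300651]
```

```bash
cat > ring.py <<'E'
from h import *
def go(name):
    import time
    s=manip.read_state(); save("wrist",name); s2=manip.read_state();print(s["clock"],s["eef_pos"].round(2),s["wrist_force"].round(2),s2["eef_pos"].round(2))
    R=Ro.from_euler("xyz",s["eef_rot"]).as_matrix();n=-R[:,2];print("axis",n.round(4))
    im=np.load(f"pics/{name}.npz")["im"].astype(float)
    sat=im[...,0]-im[...,1]
    S=np.array([625.6,-3,161]); nm=np.array([-.4223,.0169,.9063]);ey=np.array([.04,.9992,0]);ex=np.cross(ey,nm)
    c=proj(name,S);x0,y0=int(c[0])-16,int(c[1])-16
    W=sat[y0:y0+26,x0:x0+32]
    th=np.linspace(0,2*np.pi,60)
    from scipy.ndimage import gaussian_filter
    from scipy.optimize import minimize
    yel=(im[...,0]-im[...,2]>100)&(im[...,1]>110)
    v,u=np.mgrid[y0:y0+26,x0:x0+32]
    p=P(name)
    # pixel -> face plane coords
    def model(q):
        C=S+q[0]*ex+q[1]*ey
        Hm=p@np.c_[np.append(ex,0),np.append(ey,0),np.append(C,1)]
        g=np.linalg.inv(Hm)@np.stack([u.ravel(),v.ravel(),np.ones(u.size)])
        r=np.hypot(g[0]/g[2],g[1]/g[2]).reshape(u.shape)
        return r
    lim=np.nonzero(((im[...,0]<110)|yel)[y0:y0+26,x0+16])[0]; vmax=lim.min()-1 if len(lim) else 26
    def cost(q):
        r=model(q); m=1/(1+np.exp(-(r-5.5)*1.5))/(1+np.exp((r-8.5)*1.5))
        a=W[:vmax].ravel();b=m[:vmax].ravel();return -np.corrcoef(a,b)[0,1]
    best=min((minimize(cost,[a,b],method="Nelder-Mead") for a in(-2,0,2) for b in(-2,0,2)),key=lambda r:r.fun)
    C=S+best.x[0]*ex+best.x[1]*ey;print("offset",best.x.round(2),"corr",-best.fun,"rows",vmax,"spot",C.round(2))
    tip=s["eef_pos"]-114.5*n
    d=C-tip; print("tip",tip.round(2),"dist",-(d@nm).round(2),"lateral ex,ey",(d@ex).round(2),(d@ey).round(2),"lateral world",(d-(d@nm)*nm).round(2))
    for r in(190,194,198):
        x=np.nonzero(yel[r,200:310])[0]+200;print(r,x.min(),x.max())
E
python3 -c "from ring import *;go('w10')"
```

```text
15.5667 [570.94  -0.86 285.49] [-0.8  -0.03 -0.68] [570.88  -0.77 285.49]
axis [-0.4231  0.0172  0.9059]
offset [-1.5   0.49] corr 0.9517701518205752 rows 9 spot [624.26  -2.45 160.37]
tip [619.39  -2.84 181.76] dist 21.44 lateral ex,ey -4.64 0.58 lateral world [-4.18  0.74 -1.96]
190 236 274
194 235 275
198 234 276
```

>>> jog_arm --pt "0.009 0.002 -0.065 0 0 0 1" --pt "0.018 0.004 -0.13 0 0 0 1" --pt "0.018 0.004 -0.13 0 0 0 1" --pt "0.018 0.004 -0.13 0 0 0 1" --pt "0.018 0.004 -0.13 0 0 0 1" --pt "0.018 0.004 -0.13 0 0 0 1"

```text
clock: 16.12
eef_pos: [572.8, 0.1, 269.2]
eef_rot: [2.728, -0.145, 1.214]
wrist_force: [0.7, -0.2, -1.5]
finger_gap: 29.8
finger_force: 40.0
```

```bash
python3 -c "
from ring import *
go('w11')
save('scene','s11');im=np.load('pics/s11.npz')['im'];print(proj('s11',(622,-2.4,166)))
for v in range(190,220): print(v,' '.join('%3d/%3d'%(p[0],p[0]-p[1]) for p in im[v,254:274].astype(int)))
"
```

```text
16.1167 [5.7283e+02 9.0000e-02 2.6915e+02] [ 0.7  -0.17 -1.48] [5.7282e+02 8.0000e-02 2.6917e+02]
axis [-0.4227  0.0167  0.9061]
offset [0.4  5.43] corr 0.9098270658004044 rows 6 spot [626.18   2.41 161.17]
tip [621.23  -1.82 165.4 ] dist 5.86 lateral ex,ey 2.55 4.43 lateral world [2.48 4.33 1.08]
190 236 274
194 235 275
198 234 276
[263.4 210.5]
190 167/  3 170/  2 171/  3 170/  1 173/  2 171/  3 172/  0 164/  6 152/  4 162/  3 171/  4 184/  5 180/  5 179/  6 165/  6 158/  4 167/  4 169/  3 167/  0 170/  0
191 169/  3 168/  2 170/  2 170/  3 173/  2 166/  1 167/  3 156/  2 155/  5 163/  3 176/  4 184/  5 185/  4 179/  5 166/  4 151/  3 153/ -1 140/-11 135/-11 132/-11
192 169/  1 168/  2 172/  4 171/  2 168/  4 167/  1 162/  3 150/  2 154/  2 166/  3 175/  5 185/  4 184/  2 177/  3 162/  3 135/ -3 116/-15  97/-29  89/-33  87/-32
193 168/  1 166/  3 170/  2 169/  3 172/  2 167/  3 163/  3 154/  3 154/  2 168/  4 181/  3 184/  4 186/  5 181/  3 158/  1 121/-10  81/-36  62/-48  63/-48  64/-46
194 171/  4 170/ -1 170/  3 172/  2 174/  4 173/  2 167/  3 151/  2 146/  2 160/  5 170/  6 179
[... 3468 characters left out ...]
/ -3 139/ -2 129/ -5 110/ -3 114/ -1 128/ -1
216 148/ -4 143/ -4 145/ -4 146/ -4 146/ -5 142/ -8 146/ -2 147/ -5 149/ -3 147/ -2 147/ -3 145/ -4 142/ -4 141/ -5 144/ -2 142/ -4 130/ -4 126/ -1 127/ -4 132/ -2
217 150/ -2 146/ -5 148/ -4 150/ -4 148/ -5 151/ -3 147/ -5 147/ -5 150/ -1 146/ -3 146/ -4 146/ -4 146/ -4 146/ -3 147/ -3 140/ -4 128/ -4 133/ -4 140/ -4 140/ -4
218 150/ -5 151/ -5 149/ -5 151/ -5 148/ -5 153/ -2 146/ -6 150/ -3 149/ -3 146/ -6 148/ -3 151/ -1 147/ -5 147/ -4 145/ -5 138/ -4 122/ -3 137/ -3 146/ -4 145/ -3
219 154/ -5 152/ -4 153/ -5 150/ -6 149/ -4 149/ -5 150/ -5 149/ -5 152/ -3 146/ -8 152/ -3 152/ -2 151/ -4 148/ -6 150/ -3 143/ -4 128/ -6 145/ -4 148/ -3 145/ -5
```

```bash
python3 -c "
from h import *
s=manip.read_state();n=-Ro.from_euler('xyz',s['eef_rot']).as_matrix()[:,2];tip=s['eef_pos']-114.5*n
for z in(0,5,12.5,20,25): print(z,proj('s11',tip+z*n))
for S in[(625.6,-3,161),(624.3,-2.5,160.4)]: print(S,proj('s11',S),proj('w11',S))
for d in np.eye(3)*5: print(proj('s11',np.array((625.6,-3,161))+d))
im=np.load('pics/w11.npz')['im'].astype(int)
for v in range(160,190): print(v,' '.join('%3d/%3d'%(p[0],p[0]-p[1]) for p in im[v,240:272]))
"
```

```text
0 [263.7 210.5]
5 [263.9 208.4]
12.5 [264.1 205.2]
20 [264.4 202. ]
25 [264.6 199.9]
(625.6, -3, 161) [262.8 213.1] [257.6 184.6]
(624.3, -2.5, 160.4) [263.2 213. ] [255.9 184.6]
[262.5 214.6]
[265.  213.4]
[262.8 211.5]
160 123/  1 124/  1 126/  0 127/  0 130/  0 129/ -1 130/  0 129/  0 129/  0 126/  0 119/ -1 116/  0 115/  0 112/  1 113/ -2 118/ -2 128/ -2 133/ -2 134/ -3 137/ -4 140/ -3 141/ -4 144/ -3 142/ -4 143/ -5 145/ -4 143/ -4 144/ -3 145/ -2 144/ -1 144/ -2 144/ -2
161 121/ -1 124/  0 126/  1 125/  1 127/  0 126/  0 122/  0 117/ -1 113/ -1 113/  1 111/  1 112/ -1 118/  0 121/  0 127/ -1 132/ -2 135/ -2 137/ -2 137/ -3 138/ -3 140/ -3 140/ -4 143/ -3 143/ -3 143/ -5 144/ -4 143/ -5 144/ -3 145/ -2 145/ -2 144/ -2 144/ -1
162 120/  0 120/  0 120/  0 119/  0 118/  0 115/  0 110/ -1 107/  0 110/  0 114/ -1 119/  0 125/  0 130/  1 132/ -1 137/ -1 137/ -1 139/ -1 138/  0 137/ -2 140/ -2 141/ -2 140/ -3 142/ -3 142/ -4 143/ -4 143/ -4 144/ -3 145/ -3 144/ -2 143/ -3 143/ -3 143/ -2
163 115/  1 112/  1 107/  0 105/ -1 105/ -1 109/  1 112/  1 114/  1 119/ -1 125/  0 131/  1 134/  0
[... 6220 characters left out ...]
/ 31 156/ 31 157/ 30 158/ 30 159/ 30 160/ 29 160/ 29 161/ 30 164/ 29 163/ 30 163/ 29 159/ 30 153/ 31 150/ 32 158/ 41 174/ 54 185/ 53 188/ 41 190/ 32 189/ 29 190/ 30 184/ 28 172/ 21
188 166/ 36 169/ 35 170/ 35 171/ 35 168/ 35 168/ 36 167/ 36 167/ 36 168/ 36 168/ 35 169/ 37 170/ 36 169/ 37 169/ 36 169/ 36 170/ 36 171/ 37 171/ 36 170/ 35 172/ 38 171/ 35 168/ 36 169/ 36 171/ 37 173/ 39 173/ 40 175/ 38 174/ 35 175/ 36 176/ 36 176/ 35 175/ 32
189 168/ 35 167/ 35 168/ 37 168/ 36 168/ 36 169/ 36 169/ 36 170/ 37 170/ 37 169/ 37 170/ 36 170/ 37 171/ 37 171/ 37 170/ 36 170/ 37 171/ 37 171/ 38 170/ 37 172/ 37 172/ 38 172/ 36 172/ 37 172/ 37 172/ 38 174/ 38 172/ 36 172/ 38 173/ 38 173/ 37 175/ 37 178/ 38
```

The wrist pixels show the face disc centred at about (256.0,184.3). The tip is aligned fore–aft and needs about 0.9 mm sideways. I correct that and approach along the normal.

>>> jog_arm --pt "0.01 -0.005 -0.013 0 0 0 1" --pt "0.022 -0.006 -0.027 0 0 0 1" --pt "0.022 -0.006 -0.027 0 0 0 1" --pt "0.022 -0.006 -0.027 0 0 0 1" --pt "0.022 -0.006 -0.027 0 0 0 1" --pt "0.022 -0.006 -0.027 0 0 0 1"

```text
clock: 16.72
eef_pos: [575.4, -0.6, 265.7]
eef_rot: [2.728, -0.145, 1.214]
wrist_force: [0.0, 0.1, -1.6]
finger_gap: 29.7
finger_force: 40.0
```

```bash
cat > f.py <<'E'
from h import *
N=np.array([-.4223,.0169,.9063]);F=[]
for i in range(6):
    s=manip.read_state();F.append(s["wrist_force"]);manip.camera("scene")
F=np.array(F);n=-Ro.from_euler("xyz",s["eef_rot"]).as_matrix()[:,2]
tip=s["eef_pos"]-114.5*n
print(s["clock"],s["eef_pos"].round(2),"F",F.mean(0).round(2),"Fn",(F@N).mean().round(2),(F@N).std().round(2),"ang",np.degrees(np.arccos(min(1,n@N))).round(2),"tip dist",((tip-[625.6,-3,161])@N).round(2),"tip",tip.round(2))
E
python3 f.py
```

```text
16.9667 [575.38  -0.62 265.69] F [-0.06  0.02 -1.75] Fn -1.56 0.38 ang 0.0 tip dist 1.63 tip [623.74  -2.54 161.92]
```

Baseline Fn is -1.56, not in contact. I go in 3 mm more.

>>> jog_arm --pt "0.005 0 -0.011 0 0 0 1" --pt "0.0105 0 -0.0227 0 0 0 1" --pt "0.0105 0 -0.0227 0 0 0 1" --pt "0.0105 0 -0.0227 0 0 0 1" --pt "0.0105 0 -0.0227 0 0 0 1"

```text
clock: 17.43
eef_pos: [576.7, -0.7, 263.0]
eef_rot: [2.728, -0.145, 1.214]
wrist_force: [-0.9, -0.5, 0.5]
finger_gap: 30.2
finger_force: 40.0
```

```bash
python3 f.py
```

```text
17.6833 [576.68  -0.64 263.01] F [-0.78  0.   -0.03] Fn 0.31 0.74 ang 0.0 tip dist -1.35 tip [625.05  -2.56 159.25]
```

>>> jog_arm --pt "0.0035 0 -0.007 0 0 0 1" --pt "0.007 0 -0.0151 0 0 0 1" --pt "0.007 0 -0.0151 0 0 0 1" --pt "0.007 0 -0.0151 0 0 0 1" --pt "0.007 0 -0.0151 0 0 0 1"

```text
clock: 18.15
eef_pos: [577.5, -0.7, 261.2]
eef_rot: [2.728, -0.145, 1.214]
wrist_force: [0.3, -0.1, 2.0]
finger_gap: 29.9
finger_force: 40.0
```

```bash
python3 f.py
```

```text
18.4 [577.53  -0.62 261.18] F [-0.9   0.12  1.58] Fn 1.81 0.53 ang 0.0 tip dist -3.37 tip [625.91  -2.54 157.42]
```

```bash
python3 -c "
from h import *
s=manip.read_state();save('wrist','w12');save('scene','s12')
n=-Ro.from_euler('xyz',s['eef_rot']).as_matrix()[:,2];c=s['eef_pos']-109.7*n
ey=np.array([.04,.9992,0]);ex=np.cross(ey,n)
im=np.load('pics/w12.npz')['im'].astype(float);g=im[...,0]
print('contact',c,proj('w12',c),proj('s12',c))
th=np.linspace(0,2*np.pi,721);
for r in(13,8.5,5.5):
  q=np.array([proj('w12',c+r*(np.cos(t)*ex+np.sin(t)*ey)) for t in th]);print(r,'top',q[:,1].min(),'L',q[:,0].min(),'R',q[:,0].max())
for v in(180,182,184,185): print(v,g[v,234:250].astype(int),g[v,262:280].astype(int))
for u in(253,255,257): print(u,g[162:182,u].astype(int),(g-im[...,1])[168:184,u].astype(int))
a=np.load('pics/s12.npz')['im'].astype(int);print([(v,[int(x) for x in a[v,252:274,0]-a[v,252:274,1]]) for v in range(207,215)])
"
```

```text
contact [623.87296025  -2.47028958 161.78205593] [254.9 187.3] [263.2 212.4]
13 top 172.0 L 239.3 R 270.5
8.5 top 177.4 L 244.7 R 265.1
5.5 top 180.9 L 248.3 R 261.5
180 [107 108 110 112 112 121 150 191 216 225 227 227 222 211 197 175] [221 224 227 227 227 225 212 188 162 150 150 149 149 149 150 149 150 149]
182 [107 109 110 111 118 145 188 219 228 229 229 220 190 139  87  55] [191 214 221 223 223 223 220 205 178 155 149 148 149 150 150 151 150 148]
184 [106 107 108 111 127 167 207 226 229 228 217 182 118  60  43  48] [125 182 213 222 223 223 223 215 193 162 147 147 149 149 149 150 149 150]
185 [104 108 109 112 130 171 210 225 229 223 201 153  90  57  64  78] [ 97 156 201 220 222 224 224 218 196 163 148 146 147 147 148 149 150 150]
253 [127 139 142 142 142 142 141 141 150 180 216 229 229 227 223 218 203 151
  81  44] [ -1  -1   5  14  19  19  17  18  33  82 128 107  46   9   2   4]
255 [138 142 143 143 144 144 142 144 154 186 218 229 228 227 222 216 201 153
  85  44] [ -2  -1   5  15  18  18  17  17  36  90 138 112  48   9   3   4]
257 [144 143 144 144 144 146 144 146 154 185 217 227 227 226 225 219 211 183
 118  57] [ -2  -1   3  14  19  19  17  18  33  81 137 136  77  22   3   3]
[(207, [5, 5, 5, 4, 3, 6, 5, 8, 8, 5, 4, 1, -2, 2, 4, 0, 0, 3, 1, 2, 4, 0]), (208, [4, 4, 6, 2, 3, 3, 5, 8, 11, 6, 12, 4, 2, 0, -1, 1, 1, -2, -1, 1, -1, 2]), (209, [4, 4, 5, 6, 3, 5, 6, 12, 22, 21, 22, 9, 4, 8, 18, 8, 1, -2, 1, 2, 0, -1]), (210, [6, 4, 4, 3, 7, 6, 12, 26, 49, 47, 32, 15, 16, 39, 49, 23, 7, 4, 2, 0, 1, 2]), (211, [8, 4, 3, 2, 4, 5, 14, 28, 49, 59, 50, 43, 45, 57, 61, 32, 15, 4, 3, 6, 4, 4]), (212, [4, 3, -1, -2, -2, 1, 7, 17, 27, 32, 32, 31, 40, 35, 33, 23, 13, 4, 1, 2, 2, 5]), (213, [4, 1, -3, -3, -5, 0, 5, 10, 12, 14, 16, 15, 21, 18, 15, 13, 5, 0, -2, 1, -1, 4]), (214, [2, -1, -2, -5, -4, -4, -1, 2, 6, 8, 9, 11, 14, 9, 8, 6, 1, -3, -5, -1, -2, -1])]
```

The disc and ring in the wrist view match the contact point within about 0.7 mm. The tester is square to the face, and the probe load of about 3.4 N corresponds to about 4.8 mm pushed in. Handing in.

```bash
python3 -c "
from cell import manip
print(manip.sign_off())"
```

```text
the job is handed in; nothing more can be done
None
```

The job is handed in at about 18.5 s: the carriage rests against its orange stop with the clamp tightened to about 1.3 rad, and the tester is held square inside the red ring with its probe about 4.8 mm in at 3.4 N; a pull test dragged the carriage about 5 mm with the clamp at 1.33 rad, so I loosened it, pushed it back and re-tightened it without testing the hold again.

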